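Tare the dial scale for a glass dish

ROBOT

A 6-joint arm with a two-finger parallel gripper is mounted at the origin on the work surface. World frame = base frame: x ahead of the robot, y to its left, z up, the work surface at z = 0. Lengths are in m, angles in rad, forces in N, time in s.
With the tool pointing down it reaches from about 0.35 to 0.85 m from the base axis. Payload 8.1 kg.
Tool frame: the origin (TCP) lies at the very end of the fingers, on their centre line; the grasp point (between the pads) lies behind it (env.tcp_to_grasp is the y of the grasp point in the tool frame, in m); y points along the fingers, z is the direction in which the jaws open and shut, and the axes are right-handed (so a half turn about y gives the same grasp; the last joint's range is limited). The gripper opens to 93 mm and grips with 3 to 60 N. Pads are 15 mm wide; open, the fingers measure 128 mm over their backs; the gripper's body (75 mm by 188 mm) begins 65 mm behind the grasp point.
Start: joints at [1.02, 0.13, 1.488, -0, 1.523, -0.085], TCP at [0.269, 0.536, 0.182] pointing down, gripper open.
Joint ranges: [-2.96, 2.96], [-0.89, 2.26], [0.02, 2.5], [-1.34, 4.48], [0, 2.73], [-2.66, 2.66]. Speed limits (rad/s): [2.39, 2.39, 2.79, 3.14, 3.14, 3.14].

INTERFACE

Orientations are given as a rotation vector (axis times angle).
In Python, from plant import get_state, get_image, env gives the robot as it stands.
- The arm moves only by the tool jog_arm, never from a script. Its argument "targets" is a list of rows, each a list of 7 numbers: the shift along the tool's x, y, z in cm, then the turn, a rotation vector about the tool's x, y, z in degrees, then the opening in per cent of the stroke, from 0 (shut) to 100 (fully open). In form: [[x, y, z, wx, wy, wz, claw], ...]. A call has 1 to 8 rows; each row shifts and turns the commanded pose from where the row before left it, along the tool's axes as they then stand; what a row does not reach is not made up. A row lasts 1/12 s, in which the tool goes at most 41.7 mm and 7.16 degrees, less where a joint would pass 70% of its speed; a pose out of reach is approached as far as the arm can. A call with a gripper value outside its range is refused whole. The fingers move at their own pace and stop on an object; "squeeze" is the grip in N (left out, the last holds). Time passes only in rows, so rows that do not move let the fingers close. It gives the time, the measured TCP pose, the force and the opening at its end, in the units of the state.
- get_state(): the state, without advancing time (a new reading comes with each control period).
- get_image(name): name is "scene" or "top" or "wrist"; returns a dict with "frame" (400x640x3 uint8, red, green, blue), "mtx" (3x3 intrinsics, pixels), "R" (3x3) and "t" (3): a world point X has camera coordinates R X + t; the wrist camera has in their place "mount" (4x4, takes a point from camera to tool coordinates, whose origin is the TCP and whose axes are the tool frame's). Camera axes: x right, y down, z forward; pixel columns grow to the right and rows downward; lengths in m; the calibration is good to about 2 mm. A picture is of the moment at which its call begins: read the wrist's pose just before it. There is no depth.
- env.finish_job(): hands the job in, once; it reports no verdict.
The state is a dict: "clock": time; "joint_pos": joint angles; "qd": joint speeds; "effort": joint torques, N m; "ee_pos": TCP position; "tcp_rot": TCP orientation; "force": force on the tool from outside, world axes, zero at the start; "moment": the same for the moment, N m; "opening": finger opening in m.
Only numpy, scipy, OpenCV 4.12 (cv2) and the standard library are available. Lean on these libraries where they do the work, as an engineer would, in place of code of your own. Each camera call takes 0.05 s, during which the arm holds its last target. There are 200 camera calls.

TASK

Set the empty glass dish down, without dropping it, in the middle of the dial scale's round platform and let go of it. Then tare the scale: roll the thumbwheel in front of the dial with a fingertip, in as many strokes as it takes and pressing only lightly, until the zero wedge on the dial stands exactly under the needle's tip, and leave the dish standing there. Do not shift the other things on the shelf.

Things in the scene. Friction and masses are not known exactly. Their poses are not given: they have to be found in the camera images.
- scale: low dial scale, fixed: white housing 175 mm (x) by 260 mm (y), flat deck 50 mm above the shelf. Origin on the shelf, midway across the width, 95 mm behind the front edge; x points from its front edge to its rear, y to its left (platform side), z up. Platform on the left, dial on the right (bezel 116 mm across, 6 mm above the deck, centre x 15, y -65 mm), thumbwheel in a deck slot ahead of the dial
- wheel_top (a point): nominal top of the thumbwheel's rim, mid-width, at x -70, y -65, z 54 mm in the scale's frame (same axes), 4 mm above the deck. Black ribbed hard wheel, 40 mm diameter, 12 mm wide, axle along the scale's x, in a 17 by 32 mm slot. It runs out of true: the rim top rises and falls up to 1.4 mm as it turns. Turning takes 3 N along the rim: press with 4 to 8 N (less slips), never over 18 N
- zero_wheel (a joint): angle of the thumbwheel, rad; grows as the top of its rim is rolled towards the scale's +y (20 mm along the rim per rad). Stiff enough to stay where it is left; the stops (at 7 rad either way) are never met in this job
- dial (a joint): angle of the dial plate, rad, clockwise seen from above is positive; geared to the wheel, always 0.7 of its angle. At 0 the zero wedge points along the scale's +x from the dial centre
- needle (a joint): angle of the needle, rad, same zero and sense as the dial plate; driven by the weight on the platform, about 0.0105 rad per gram (0 with nothing on it). The scale reads zero when this equals the dial plate's angle
- needle_tip (a point): tip of the black needle, 46 mm from the dial centre
- zero_mark (a point): the zero mark on the white dial plate, a solid black wedge 14 mm long with its point inwards, broadest of all the marks; this point is on the wedge 46 mm from the dial centre, level with the needle's tip, so the two points coincide when the scale reads zero
- platform_top (a point): middle of the upper face of the steel platform, a flat disc 100 mm in diameter, at x 0, y 68 mm in the scale's frame, 66 mm above the shelf when empty; a spring lets it sink 0.024 mm per gram (0.41 N per mm), at most 12 mm
- dish: the empty small glass dish, open at the top: 60 mm outside diameter at the rim, 57 mm near the foot, 52 mm at the foot, 34 mm high, wall 4 mm, weight about 65 to 125 g. Origin at the centre of its underside, z up. Taken across its outside
- snap_dish: an identical dish holding brass-coloured snap fasteners, not to be moved; origin at the centre of its underside
- shoe_horn: chrome shoe horn, 190 mm long, lying flat; not to be moved
- polish_tin: flat round aluminium tin, 72 mm in diameter, 23 mm high; not to be moved
- thread_spool: white thread spool, 32 mm in diameter, 45 mm high, standing; not to be moved
- shoe_brush: wooden shoe brush, 150 by 48 by 41 mm; not to be moved
- snap_pliers: snap fastener pliers, 200 mm long, 70 mm wide, lying flat; not to be moved
There are look-alikes about, which are no part of the job. Leave any black or orange look-alike of the dish alone.

How it is judged:
On the way, in this order (a step that is already met when the one before it is completed fails the run):
1. the dish stands on the middle of the platform, let go (distance between dish and platform_top below 0.015 m and angle between dish's own z axis and vertical below 0.1 rad and contact force between the fingers and dish below 0.05 N), for 0.3 s.
2. the zero wedge stands under the needle's tip (distance between needle_tip and zero_mark below 0.003 m and distance between dish and platform_top below 0.015 m and contact force between the fingers and dish below 0.05 N), for 0.3 s.
At the end, for the whole second after the job is handed in: The empty dish stands upright and at rest on the platform, within 15 mm of its middle, and the zero mark on the dial is within 3 mm of the needle's tip (distance between needle_tip and zero_mark below 0.003 m and distance between dish and platform_top below 0.015 m and angle between dish's own z axis and vertical below 0.1 rad and linear speed of dish below 0.02 m/s); the robot touches nothing.
It fails at once if the fingers press on the scale (wheel, deck or platform) with more than 18 N (contact force between the fingers and scale above 18 N).
It fails at once if the dish is pressed on the scale with more than 20 N (contact force between dish and scale above 20 N).
It fails at once if the dish is dropped: it falls faster than 0.45 m/s out of the fingers (contact force between the fingers and dish below 0.05 N and linear speed of dish above 0.45 m/s).
It fails at once if the dish is tipped over (angle between dish's own z axis and vertical above 0.8 rad).
It fails at once if another thing on the shelf is shifted by more than 25 mm (distance of any of snap_dish, shoe_horn, polish_tin, thread_spool, shoe_brush, snap_pliers from where it was at the start of the episode above 0.025 m).
It also fails if it takes over 64 s, if anything falls off the work surface, if the arm or the gripper's body presses on something with over 40 N, if the wrist force passes 120 N, or if a joint passes its speed limit or range.

## Working session

There is one attempt and no reset: what is moved stays moved. The work goes in short steps, Python scripts to look and compute and a tool call to move; the robot and the scene stay as the last step left them, time stands still between calls to the robot, and variables do not carry over. Pictures are saved under pics/ and viewed, about 8 in all and at most 12, crops included, and the job is handed in when it is done.

Besides the shell and the picture viewer there is one more tool, called after "Emit:" as name(argument=value, ...), one argument or row to a line, values as JSON. jog_arm: Moves the arm, as the interface text tells. Its arguments: {"type":"object","properties":{"targets":{"type":"array","items":{"type":"array","items":{"type":"number"}}},"squeeze":{"type":"number"}},"required":["targets"]}

```bash
mkdir -p pics; cat > h.py <<'E'
import numpy as np, cv2
from scipy.spatial.transform import Rotation as Ro
from plant import get_state, get_image, env
def snap(name,fn,crop=None,scale=1):
    s=get_state(); d=get_image(name); f=d["frame"]
    np.savez('pics/'+fn+'.npz',pos=s["ee_pos"],rot=s["tcp_rot"],**{k:np.array(v) for k,v in d.items()})
    save(fn,fn,crop,scale)
def save(src,fn,crop=None,scale=1):
    f=np.load('pics/'+src+'.npz')["frame"]
    if crop: f=f[crop[1]:crop[3],crop[0]:crop[2]]
    cv2.imwrite('pics/'+fn+'.png',cv2.resize(f[:,:,::-1],None,fx=scale,fy=scale,interpolation=cv2.INTER_CUBIC))
def cam(fn):
    d=np.load('pics/'+fn+'.npz')
    if 'mount' in d:
        T=np.eye(4);T[:3,:3]=Ro.from_rotvec(d['rot']).as_matrix();T[:3,3]=d['pos']
        M=np.linalg.inv(T@d['mount']); return d['mtx'],M[:3,:3],M[:3,3]
    return d['mtx'],d['R'],d['t']
def ray(fn,u,v,z):
    K,R,t=cam(fn); c=-R.T@t; r=R.T@np.linalg.solve(K,[u,v,1.]); return c+r*(z-c[2])/r[2]
def proj(fn,X):
    K,R,t=cam(fn); p=K@(R@np.array(X,float)+t); return p[:2]/p[2]
E
python3 - <<'E'
from h import *
s=get_state();print(s, env.tcp_to_grasp)
print(Ro.from_rotvec(s["tcp_rot"]).as_matrix())
snap("top","top0"); snap("scene","scene0"); snap("wrist","wrist0")
E
```

```text
{'clock': 0.0, 'joint_pos': array([ 1.01961029e+00,  1.31177332e-01,  1.48924345e+00, -1.12276801e-05,
        1.52298991e+00, -8.53864442e-02]), 'qd': array([-0.00043667, -0.00021585,  0.00022706,  0.00047466, -0.00028864,
        0.00068239]), 'effort': array([-4.11999081e-04, -5.59842968e+01, -4.91761601e+01,  7.67065678e-02,
        3.57057794e-02, -1.97012159e-04]), 'ee_pos': array([0.26913277, 0.53555797, 0.18049752]), 'tcp_rot': array([-1.54150013,  0.36576692, -0.36488323]), 'force': array([0.04415412, 0.03147741, 0.12364855]), 'moment': array([0.04296958, 0.00303013, 0.01382533]), 'opening': 0.09281870830259624} -0.0188
[[ 8.93462901e-01 -9.42546538e-04  4.49136011e-01]
 [-4.49136977e-01 -1.55466324e-03  8.93461560e-01]
 [-1.43873853e-04 -9.99998347e-01 -1.81236643e-03]]
```

View pics/top0.png

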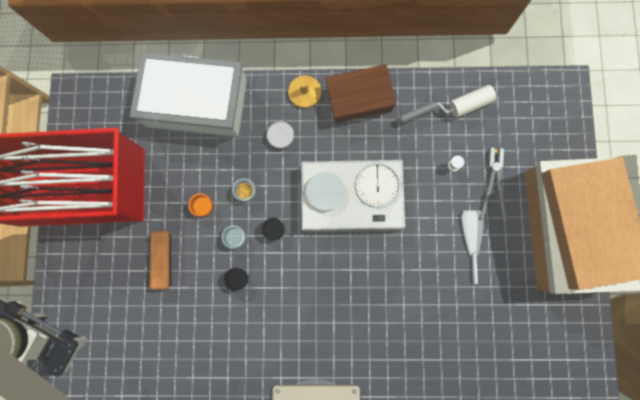

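View pics/scene0.png

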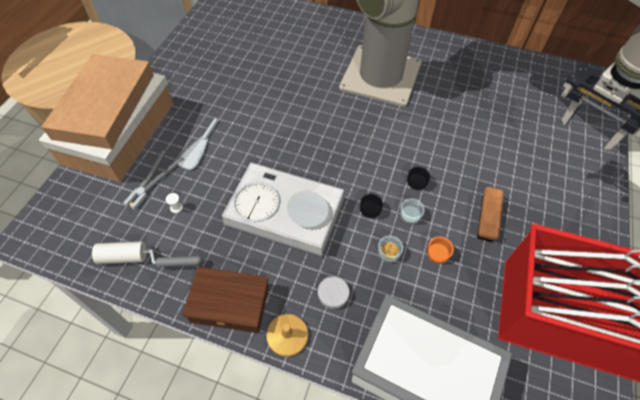

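The top view (up is +x, left is +y) shows these candidates:
- Clear dish: (233,237), looks empty.
- Dish with brass snaps: (243,190).
- Black look-alikes: (273,229) and (236,280).
- Orange look-alike: (200,205).
- Tin: (280,135).

I choose the clear one at (233,237). The scale is centred near (353,195), with its wheel at (378,217).

```bash
python3 - <<'E'
from h import *
f=np.load('pics/top0.npz')["frame"][:,:,::-1]
a=cv2.resize(f[170:300,180:300],None,fx=3.3,fy=3.3,interpolation=cv2.INTER_CUBIC)
b=cv2.resize(f[150:240,295:410],None,fx=3.4,fy=3.4,interpolation=cv2.INTER_CUBIC)
o=np.zeros((430,800,3),np.uint8);o[:a.shape[0],:a.shape[1]]=a;o[:b.shape[0],400:400+b.shape[1]]=b[:,:400]
cv2.imwrite('pics/c1.png',o)
for n,u,v,z in [('dish',233,237,.034),('dishscene',412,210,0.034),('snap',243,190,.034),('blk1',273,229,.034),('blk2',236,280,.03),('orange',200,205,.03)]:
  print(n,ray('top0' if 'scene' not in n else 'scene0',u,v,z).round(3))
for n,u,v,z in [('FL',302,229.5,.05),('FR',404,229.5,.05),('RL',302,162,.05),('RR',404,161,.05),('dial',377,185.5,.056),('plat',326,192,.066),('wheel',378.5,217.5,.053)]: print(n,ray('top0',u,v,z).round(4))
K,R,t=cam('top0');print('cam',(-R.T@t).round(3))
E
```

```text
dish [0.479 0.213 0.034]
dishscene [0.486 0.214 0.034]
snap [0.602 0.19  0.034]
blk1 [0.499 0.11  0.034]
blk2 [0.37  0.204 0.03 ]
orange [0.564 0.303 0.03 ]
FL [0.4962 0.034  0.05  ]
FR [ 0.4946 -0.2238  0.05  ]
RL [0.6717 0.0345 0.05  ]
RR [ 0.6716 -0.2289  0.05  ]
dial [ 0.6069 -0.1577  0.056 ]
plat [ 0.5896 -0.0277  0.066 ]
wheel [ 0.5252 -0.16    0.053 ]
cam [ 0.389 -0.053  1.257]
```

View pics/c1.png

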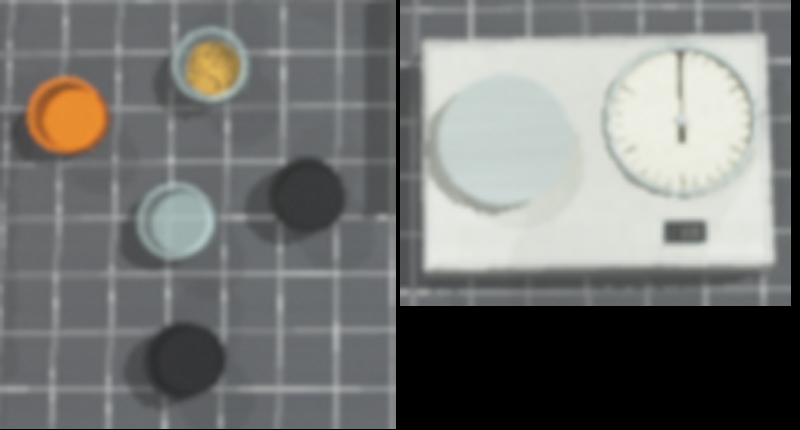

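The crop confirms it: the clear empty dish is at crop (176,220), the snap dish above it at (210,65), and the black and orange ones are clearly different. The scale measurements match the nominal layout (yaw about 0, origin near (0.590, -0.096)). Moving above the dish.

Emit:
jog_arm(
  targets=[
    [3.3, 0, -1.9, 0, 0, 0, 85],
    [3.3, 0, -1.9, 0, 0, 0, 85],
    [3.3, 0, -1.9, 0, 0, 0, 85],
    [3.3, 0, -1.9, 0, 0, 0, 85],
    [3.3, 0, -1.9, 0, 0, 0, 85],
    [3.3, 0, -1.9, 0, 0, 0, 85],
    [3.3, 0, -1.9, 0, 0, 0, 85],
    [3.3, 0, -1.9, 0, 0, 0, 85],
  ],
  squeeze=12,
)

```text
clock: 0.82
ee_pos: [0.4375, 0.28, 0.1814]
tcp_rot: [-1.54, 0.365, -0.365]
force: [-0.1, -0.6, -0.6]
opening: 0.0789
```

Emit:
jog_arm(
  targets=[
    [3.3, 0, -1.9, 0, 0, 0, 85],
    [3.3, 0, -1.9, 0, 0, 0, 85],
    [0, 0, 0, 0, 0, 0, 85],
    [0, 0, 0, 0, 0, 0, 85],
  ],
)

```text
clock: 1.15
ee_pos: [0.4796, 0.2163, 0.1812]
tcp_rot: [-1.54, 0.369, -0.368]
force: [0.4, 0.8, 0.4]
opening: 0.0792
```

```bash
cat >> h.py <<'E'
def go(x,y,z):
    "shift in tool axes (cm) to bring TCP to world point"
    s=get_state();R=Ro.from_rotvec(s["tcp_rot"]).as_matrix();print('tcp',s["ee_pos"].round(4),'F',s["force"].round(2),'t',s["clock"],'shift cm',(R.T@(np.array([x,y,z])-s["ee_pos"])*100).round(2), 'zaxis',R[:,2].round(3),'yaxis',R[:,1].round(3))
E
python3 - <<'E'
from h import *
snap("wrist","w1"); go(.48,.213,.15)
print(proj('w1',[.48,.213,.034]))
E
```

```text
tcp [0.4789 0.2177 0.1812] F [-0.28  0.76 -0.49] t 1.2 shift cm [ 0.31  3.12 -0.37] zaxis [ 0.451  0.893 -0.   ] yaxis [-0.001  0.    -1.   ]
[319.40539057 185.1945494 ]
```

View pics/w1.png

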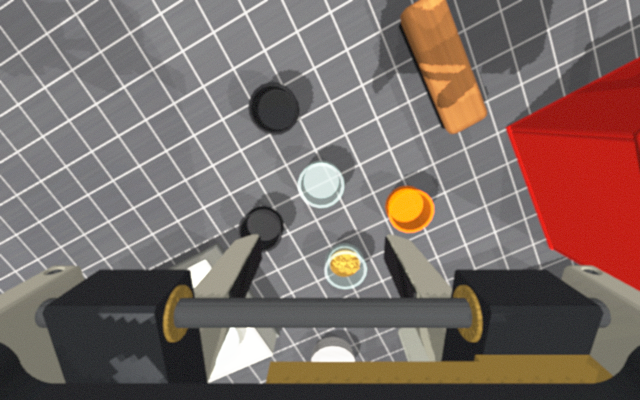

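The wrist view shows the empty dish's rim centred at about (321,184), within 2 px of the prediction. Both fingers have free ground on either side of it.

```bash
python3 - <<'E'
from h import *
p=ray('w1',321,183.5,.034);print(p); go(p[0],p[1],.006)
E
```

```text
[0.47895465 0.21580319 0.034     ]
tcp [0.4789 0.2177 0.1812] F [-0.28  0.76 -0.49] t 1.2 shift cm [ 0.1  17.52 -0.16] zaxis [ 0.451  0.893 -0.   ] yaxis [-0.001  0.    -1.   ]
```

Emit:
jog_arm(
  targets=[
    [0.2, 3.5, -0.25, 0, 0, 0, 85],
    [0, 3.5, 0, 0, 0, 0, 85],
    [0, 3.5, 0, 0, 0, 0, 85],
    [0, 3.0, 0, 0, 0, 0, 85],
    [0, 2.0, 0, 0, 0, 0, 85],
    [0, 1.8, 0, 0, 0, 0, 85],
    [0, 0, 0, 0, 0, 0, 85],
    [0, 0, 0, 0, 0, 0, 85],
  ],
)

```text
clock: 1.87
ee_pos: [0.4778, 0.2159, 0.0077]
tcp_rot: [-1.541, 0.366, -0.362]
force: [-0.0, -0.2, 0.7]
opening: 0.079
```

Emit:
jog_arm(
  targets=[
    [0, 0, 0, 0, 0, 0, 75],
    [0, 0, 0, 0, 0, 0, 65],
    [0, 0, 0, 0, 0, 0, 50],
    [0, 0, 0, 0, 0, 0, 50],
    [0, 0, 0, 0, 0, 0, 40],
    [0, 0, 0, 0, 0, 0, 40],
  ],
  squeeze=10,
)

```text
clock: 2.37
ee_pos: [0.48, 0.215, 0.009]
tcp_rot: [-1.539, 0.365, -0.366]
force: [0.5, -0.4, -0.6]
opening: 0.0434
```

The opening is 43 mm, narrower than the dish, so something is off. Looking.

```bash
python3 - <<'E'
from h import *
s=get_state();print(s["opening"],s["force"],s["ee_pos"],s["clock"])
snap("wrist","w2");snap("top","t2");save("t2","t2c",(170,150,330,300),2.5)
a=np.load('pics/w2.npz')["frame"][:,:,::-1];b=cv2.resize(np.load('pics/t2.npz')["frame"][170:300,180:300,::-1],None,fx=3,fy=3,interpolation=cv2.INTER_CUBIC)
o=np.zeros((400,800,3),np.uint8);o[:300,:440]=cv2.resize(a,(480,300))[:,:440];o[:390,440:800]=b;cv2.imwrite('pics/c2.png',o)
E
```

```text
0.04335518241530814 [ 0.467093  -0.4077799 -0.6303068] [0.47999202 0.21503286 0.00902759] 2.3667
```

View pics/c2.png

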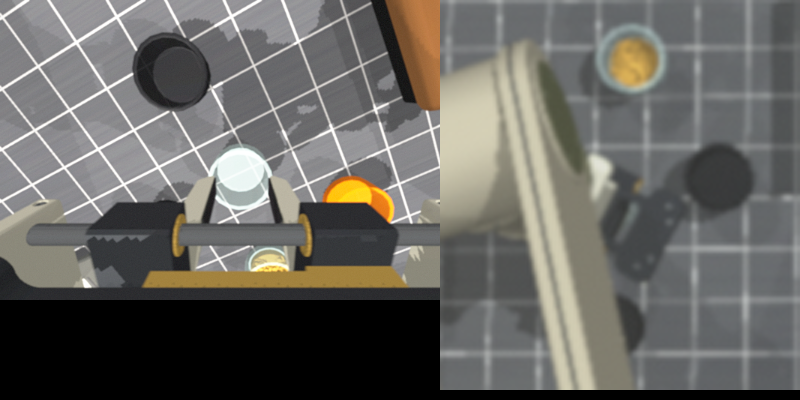

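The dish, at about (320,235) in the full frame, sits towards -x tool from the fingers. It may have slid out of a chord grip. Measuring where it is.

```bash
python3 - <<'E'
from h import *
save('w2','w2c',(200,160,460,320),3)
p=ray('w2',320,232,.034);print(p);print(proj('w2',[.4795,.2145,.034]),proj('w2',[.4795,.2145,.009]))
s=get_state();print(get_image("wrist")["mount"].round(3))
E
```

```text
[0.47452209 0.21682536 0.034     ]
[320.24811742 239.4684657 ] [320.41391998 226.04392583]
[[-0.001  0.958  0.286 -0.079]
 [-0.002 -0.286  0.958 -0.202]
 [ 1.     0.     0.002  0.   ]
 [ 0.     0.     0.     1.   ]]
```

View pics/w2c.png

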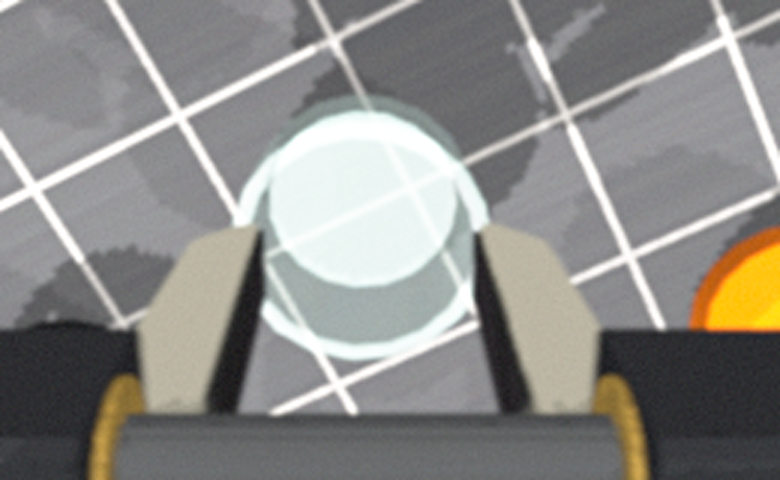

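```bash
python3 - <<'E'
from h import *
d=np.load('pics/w2.npz');R=Ro.from_rotvec(d['rot']).as_matrix()
for y in (0,-.0188,-.025):
  for h in (.0217,.026,.03):
    print(y,h,*[((proj('w2',d['pos']+R@np.array([x,y,s*h]))-[200,160])*3).round(0) for s in(-1,1) for x in (-.0075,)])
s=get_state();print(s["opening"],s["clock"])
E
```

```text
0 0.0217 [278. 171.] [450. 171.]
0 0.026 [261. 171.] [467. 171.]
0 0.03 [245. 171.] [482. 171.]
-0.0188 0.0217 [270. 198.] [457. 198.]
-0.0188 0.026 [252. 198.] [476. 198.]
-0.0188 0.03 [234. 198.] [493. 198.]
-0.025 0.0217 [267. 209.] [460. 209.]
-0.025 0.026 [248. 209.] [479. 209.]
-0.025 0.03 [230. 209.] [497. 209.]
0.037741255451670425 2.5167
```

The opening is still shrinking, so the fingers are not on the dish. By projection, the finger ends look about 37 mm above the stated TCP. Comparing the old and new close-ups.

```bash
python3 - <<'E'
from h import *
snap("wrist","w3"); s=get_state(); print(s["opening"],s["force"])
snap("scene","s3")
c=lambda f,b,k:cv2.resize(np.load(f'pics/{f}.npz')["frame"][b[1]:b[3],b[0]:b[2],::-1],None,fx=k,fy=k,interpolation=cv2.INTER_CUBIC)
a=c('w1',(200,170,440,300),1.65);b=c('w3',(200,170,440,300),1.65);d=c('s3',(340,130,540,280),2)
o=np.zeros((600,800,3),np.uint8);o[:a.shape[0],:a.shape[1]]=a;o[:b.shape[0],402:402+b.shape[1]]=b;o[220:220+d.shape[0],:d.shape[1]]=d
cv2.imwrite('pics/c3.png',o)
E
```

```text
0.03732586278855883 [-0.7679298   0.75927628 -1.35676237]
```

View pics/c3.png

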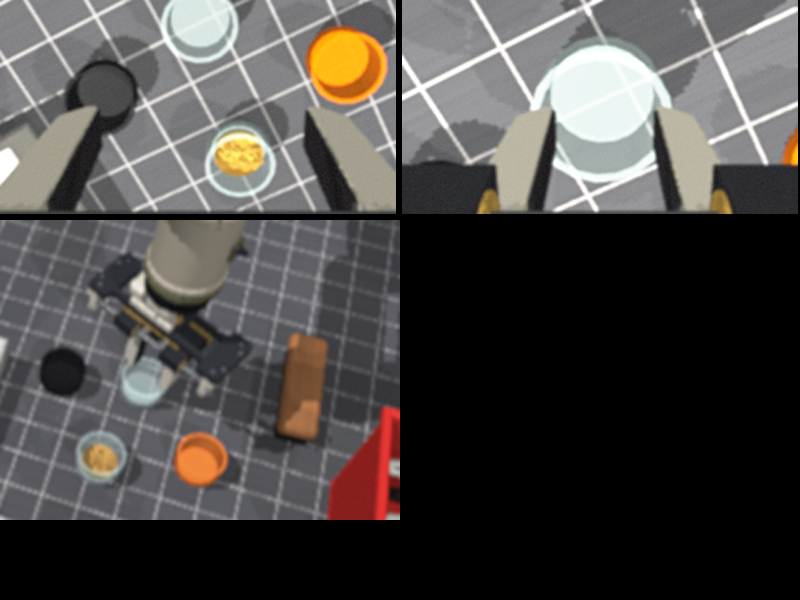

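```bash
python3 - <<'E'
from h import *
d=np.load('pics/w3.npz');K=d['mtx'];M=d['mount'];print(K)
for n,u1,u2,v,op in(('w1',258,385,235.5,.079),('w3',291.5,353.3,238,.0373)):
  z=K[0,0]*op/(u2-u1); p=np.array([((u1+u2)/2-K[0,2])*z/K[0,0],(v-K[1,2])*z/K[1,1],z,1]);print(n,z,(M@p).round(4))
print((np.linalg.inv(M)@[0,0,0,1]).round(4))
E
```

```text
[[282.02964406   0.         322.38384685]
 [  0.         282.02964406 202.51716493]
 [  0.           0.           1.        ]]
w1 0.17543576284186255 [-9.6e-03 -4.0e-02  2.0e-04  1.0e+00]
w3 0.1702217754615106 [-1.02e-02 -4.52e-02  7.00e-04  1.00e+00]
[-8.000e-04  1.830e-02  2.165e-01  1.000e+00]
```

```bash
python3 - <<'E'
from h import *
d=np.load('pics/s3.npz');R=Ro.from_rotvec(d['rot']).as_matrix()
for y in(0,-.02,-.04):
  print(y,*[proj('s3',d['pos']+R@[0,y,s*.0187]).round(1) for s in(-1,1)])
save('s3','s3c',(390,180,450,230),10)
E
```

```text
0 [405.5 208.6] [416.6 217.7]
-0.02 [406.8 204.5] [418.1 213.7]
-0.04 [408.1 200.3] [419.6 209.5]
```

View pics/s3c.png

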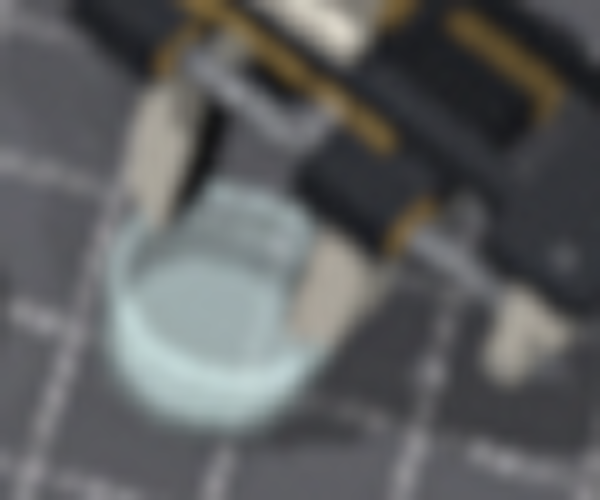

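The scene crop shows the finger ends on or above the rim, at (406,202) and (420,213), not beside the dish. So the real finger ends lie about 25–40 mm behind the stated TCP. I'll raise, open, and feel for the table with small guarded steps.

Emit:
jog_arm(
  targets=[
    [0, -1, 0, 0, 0, 0, 40],
    [0, -2, 0, 0, 0, 0, 60],
    [0, -1, 0, 0, 0, 0, 90],
    [0, 0, 0, 0, 0, 0, 90],
    [0, 0, 0, 0, 0, 0, 90],
    [0, 0, 0, 0, 0, 0, 90],
    [0, 0, 0, 0, 0, 0, 90],
    [0, 0, 0, 0, 0, 0, 90],
  ],
)

```text
clock: 3.28
ee_pos: [0.4789, 0.2147, 0.0475]
tcp_rot: [-1.541, 0.366, -0.364]
force: [-1.5, -0.1, 0.1]
opening: 0.0794
```

Emit:
jog_arm(
  targets=[
    [0, 2, 0, 0, 0, 0, 88],
    [0, 2, 0, 0, 0, 0, 88],
    [0, 0.5, 0, 0, 0, 0, 88],
    [0, 0, 0, 0, 0, 0, 88],
    [0, 0, 0, 0, 0, 0, 88],
  ],
)

```text
clock: 3.7
ee_pos: [0.4792, 0.2148, 0.0034]
tcp_rot: [-1.54, 0.366, -0.364]
force: [-0.0, 0.6, -0.1]
opening: 0.082
```

Emit:
jog_arm(
  targets=[
    [0, 0.5, 0, 0, 0, 0, 88],
    [0, 0.3, 0, 0, 0, 0, 88],
    [0, 0, 0, 0, 0, 0, 88],
    [0, 0, 0, 0, 0, 0, 88],
  ],
)

```text
clock: 4.03
ee_pos: [0.4797, 0.215, -0.0042]
tcp_rot: [-1.54, 0.365, -0.365]
force: [-0.5, 0.5, -0.4]
opening: 0.0822
```

There's no contact at a reported z of -4 mm, so the stated tip is indeed too long. Continuing down.

Emit:
jog_arm(
  targets=[
    [0, 0.4, 0, 0, 0, 0, 88],
    [0, 0.4, 0, 0, 0, 0, 88],
    [0, 0, 0, 0, 0, 0, 88],
    [0, 0, 0, 0, 0, 0, 88],
  ],
)

```text
clock: 4.37
ee_pos: [0.4792, 0.2148, -0.0129]
tcp_rot: [-1.54, 0.366, -0.365]
force: [-1.0, -0.6, -0.9]
opening: 0.0819
```

Emit:
jog_arm(
  targets=[
    [0, 0.3, 0, 0, 0, 0, 88],
    [0, 0.3, 0, 0, 0, 0, 88],
    [0, 0, 0, 0, 0, 0, 88],
    [0, 0, 0, 0, 0, 0, 88],
  ],
)

```text
clock: 4.7
ee_pos: [0.4793, 0.2149, -0.0188]
tcp_rot: [-1.54, 0.366, -0.365]
force: [0.2, 0.2, -0.3]
opening: 0.0821
```

Emit:
jog_arm(
  targets=[
    [0, 0.2, 0, 0, 0, 0, 88],
    [0, 0.2, 0, 0, 0, 0, 88],
    [0, 0, 0, 0, 0, 0, 88],
    [0, 0, 0, 0, 0, 0, 88],
  ],
)

```text
clock: 5.03
ee_pos: [0.4795, 0.2149, -0.0226]
tcp_rot: [-1.54, 0.365, -0.365]
force: [-0.0, 0.1, 0.0]
opening: 0.0821
```

Emit:
jog_arm(
  targets=[
    [0, 0.2, 0, 0, 0, 0, 88],
    [0, 0, 0, 0, 0, 0, 88],
    [0, 0, 0, 0, 0, 0, 88],
  ],
)

```text
clock: 5.28
ee_pos: [0.4795, 0.2149, -0.0246]
tcp_rot: [-1.54, 0.365, -0.365]
force: [0.1, -0.4, -0.5]
opening: 0.082
```

Emit:
jog_arm(
  targets=[
    [0, 0.2, 0, 0, 0, 0, 88],
    [0, 0, 0, 0, 0, 0, 88],
    [0, 0, 0, 0, 0, 0, 88],
  ],
)

```text
clock: 5.53
ee_pos: [0.4795, 0.2149, -0.0266]
tcp_rot: [-1.54, 0.365, -0.365]
force: [0.2, 0.6, 0.2]
opening: 0.0819
```

Emit:
jog_arm(
  targets=[
    [0, 0.2, 0, 0, 0, 0, 88],
    [0, 0, 0, 0, 0, 0, 88],
    [0, 0, 0, 0, 0, 0, 88],
  ],
)

```text
clock: 5.78
ee_pos: [0.4795, 0.2149, -0.0286]
tcp_rot: [-1.54, 0.365, -0.365]
force: [0.2, 0.5, -0.1]
opening: 0.0818
```

Emit:
jog_arm(
  targets=[
    [0, 0.2, 0, 0, 0, 0, 88],
    [0, 0, 0, 0, 0, 0, 88],
    [0, 0, 0, 0, 0, 0, 88],
  ],
)

```text
clock: 6.03
ee_pos: [0.4795, 0.2149, -0.0307]
tcp_rot: [-1.54, 0.366, -0.365]
force: [1.1, 0.4, -0.4]
opening: 0.082
```

Emit:
jog_arm(
  targets=[
    [0, 0.2, 0, 0, 0, 0, 88],
    [0, 0, 0, 0, 0, 0, 88],
    [0, 0, 0, 0, 0, 0, 88],
  ],
)

```text
clock: 6.28
ee_pos: [0.4795, 0.2149, -0.0326]
tcp_rot: [-1.54, 0.365, -0.365]
force: [-0.7, 0.0, 0.2]
opening: 0.0819
```

Still no contact, so the tips are probably about 5–12 mm above the table, which is a good height for gripping. Closing.

Emit:
jog_arm(
  targets=[
    [0, 0, 0, 0, 0, 0, 70],
    [0, 0, 0, 0, 0, 0, 60],
    [0, 0, 0, 0, 0, 0, 50],
    [0, 0, 0, 0, 0, 0, 50],
    [0, 0, 0, 0, 0, 0, 40],
    [0, 0, 0, 0, 0, 0, 40],
    [0, 0, 0, 0, 0, 0, 40],
    [0, 0, 0, 0, 0, 0, 40],
  ],
  squeeze=12,
)

```text
clock: 6.95
ee_pos: [0.4797, 0.215, -0.0324]
tcp_rot: [-1.54, 0.365, -0.365]
force: [-0.2, -0.8, 0.6]
opening: 0.0598
```

Emit:
jog_arm(
  targets=[
    [0, 0, 0, 0, 0, 0, 40],
    [0, 0, 0, 0, 0, 0, 40],
    [0, 0, 0, 0, 0, 0, 40],
    [0, 0, 0, 0, 0, 0, 40],
  ],
)

```text
clock: 7.28
ee_pos: [0.4797, 0.215, -0.0324]
tcp_rot: [-1.54, 0.365, -0.365]
force: [-0.5, -1.1, 1.5]
opening: 0.0596
```

Gripped at 59.6 mm, which matches the dish. Dish bottom is at reported z + 32.4 mm. Lifting.

Emit:
jog_arm(
  targets=[
    [0, -0.5, 0, 0, 0, 0, 40],
    [0, -1.5, 0, 0, 0, 0, 40],
    [0, -2.5, 0, 0, 0, 0, 40],
    [0, -2.5, 0, 0, 0, 0, 40],
    [0, -2.5, 0, 0, 0, 0, 40],
    [0, -2.0, 0, 0, 0, 0, 40],
    [0, -1, 0, 0, 0, 0, 40],
    [0, 0, 0, 0, 0, 0, 40],
  ],
)

```text
clock: 7.95
ee_pos: [0.4816, 0.2157, 0.0956]
tcp_rot: [-1.537, 0.362, -0.368]
force: [-0.3, 0.5, -1.2]
opening: 0.06
```

Emit:
jog_arm(
  targets=[
    [1.3, 0, -1.05, 0, 0, 0, 40],
    [2.6, 0, -2.1, 0, 0, 0, 40],
    [2.6, 0, -2.1, 0, 0, 0, 40],
    [2.6, 0, -2.1, 0, 0, 0, 40],
    [2.6, 0, -2.1, 0, 0, 0, 40],
    [2.6, 0, -2.1, 0, 0, 0, 40],
    [2.6, 0, -2.1, 0, 0, 0, 40],
    [2.0, 0, -1.6, 0, 0, 0, 40],
  ],
)

```text
clock: 8.62
ee_pos: [0.5795, -0.0085, 0.0903]
tcp_rot: [-1.54, 0.368, -0.364]
force: [0.3, 1.3, -1.1]
opening: 0.0602
```

Emit:
jog_arm(
  targets=[
    [1.2, 0, -1.0, 0, 0, 0, 40],
    [0.6, 0, -0.5, 0, 0, 0, 40],
    [0, 0, 0, 0, 0, 0, 40],
    [0, 0, 0, 0, 0, 0, 40],
  ],
)

```text
clock: 8.95
ee_pos: [0.5886, -0.0267, 0.0917]
tcp_rot: [-1.539, 0.367, -0.364]
force: [1.0, 0.2, -1.5]
opening: 0.0599
```

```bash
python3 - <<'E'
from h import *
snap("wrist","w4"); snap("top","t4"); s=get_state();print(s["opening"]);go(.59,-.028,.05)
c=lambda f,b,k:cv2.resize(np.load(f'pics/{f}.npz')["frame"][b[1]:b[3],b[0]:b[2],::-1],None,fx=k,fy=k,interpolation=cv2.INTER_CUBIC)
a=c('w4',(0,0,640,400),1);b=c('t4',(295,150,410,240),1.39)
o=np.zeros((400,800,3),np.uint8);o[:,:640]=a;o[:b.shape[0],640:640+b.shape[1]]=b[:,:160]
cv2.imwrite('pics/c4.png',o)
E
```

```text
0.05982888011318346
tcp [ 0.5888 -0.0261  0.0922] F [ 0.14  0.23 -1.19] t 9.05 shift cm [ 0.2   4.22 -0.12] zaxis [0.448 0.894 0.   ] yaxis [-0.001  0.001 -1.   ]
```

View pics/c4.png

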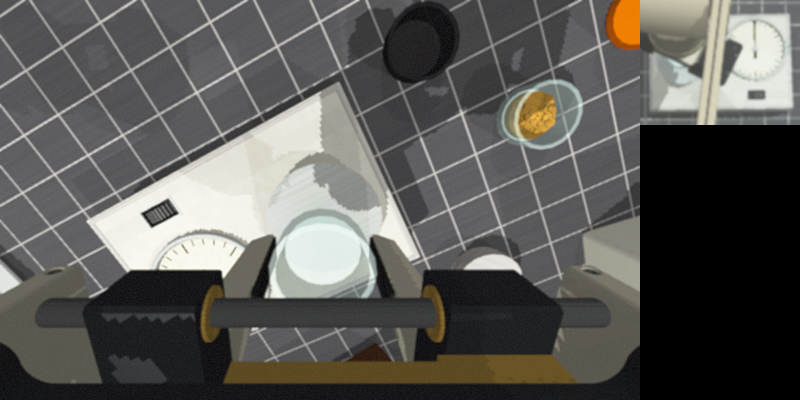

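The view shows the dish held level between the fingers, with its rim centred at about (325,257). The housing's front-left corner is at (337,83), front-right at (90,220), rear-left at (418,258) and the wheel at (160,212). Cross-checking the scale pose.

```bash
python3 - <<'E'
from h import *
for n,u,v,z in(('FL',337,83,.05),('FR',90,220,.05),('RL',418,258,.05),('wheel',160,212,.053)):print(n,ray('w4',u,v,z).round(4))
go(.59,-.028,.066-.0324)
d=np.load('pics/w4.npz');R=Ro.from_rotvec(d['rot']).as_matrix()
print('dish',d['pos']+R@[-.0035,-.0576,0])
for y in(0,68),:
  print(proj('w4',[.59,-.028,.066]), proj('w4',[.54,-.028,.066]))
E
```

```text
FL [0.499  0.0324 0.05  ]
FR [ 0.5022 -0.2211  0.05  ]
RL [0.6738 0.0341 0.05  ]
wheel [ 0.5246 -0.1571  0.053 ]
tcp [ 0.5888 -0.0261  0.0922] F [ 0.14  0.23 -1.19] t 9.05 shift cm [ 0.2   5.86 -0.12] zaxis [0.448 0.894 0.   ] yaxis [-0.001  0.001 -1.   ]
dish [ 0.58557948 -0.0252214   0.14927471]
[320.80150169 217.31621889] [293.06382343 165.35684083]
```

Emit:
jog_arm(
  targets=[
    [0.3, 1.5, -0.12, 0, 0, 0, 40],
    [0.2, 1.5, 0, 0, 0, 0, 40],
    [0, 1.2, 0, 0, 0, 0, 40],
    [0, 0.6, 0, 0, 0, 0, 40],
    [0, 0.3, 0, 0, 0, 0, 40],
    [0, 0, 0, 0, 0, 0, 40],
    [0, 0, 0, 0, 0, 0, 40],
  ],
)

```text
clock: 9.63
ee_pos: [0.5935, -0.0307, 0.042]
tcp_rot: [-1.54, 0.365, -0.365]
force: [-0.2, -0.1, 0.5]
opening: 0.0597
```

Emit:
jog_arm(
  targets=[
    [0, 0.2, 0, 0, 0, 0, 40],
    [0, 0.2, 0, 0, 0, 0, 40],
    [0, 0.2, 0, 0, 0, 0, 40],
    [0, 0.1, 0, 0, 0, 0, 40],
    [0, 0, 0, 0, 0, 0, 40],
    [0, 0, 0, 0, 0, 0, 40],
    [0, 0, 0, 0, 0, 0, 40],
  ],
)

```text
clock: 10.22
ee_pos: [0.5933, -0.031, 0.0346]
tcp_rot: [-1.54, 0.365, -0.365]
force: [-0.3, 0.3, -0.0]
opening: 0.0596
```

```bash
python3 - <<'E'
from h import *
snap("wrist","w5"); go(.592,-.028,.066-.0324)
E
```

```text
tcp [ 0.5934 -0.031   0.0346] F [ 0.   -0.08 -0.41] t 10.2667 shift cm [-0.26  0.1   0.21] zaxis [0.449 0.893 0.   ] yaxis [ 0. -0. -1.]
```

Emit:
jog_arm(
  targets=[
    [0, 0.15, 0.15, 0, 0, 0, 40],
    [0, 0.15, 0, 0, 0, 0, 40],
    [0, 0.1, 0, 0, 0, 0, 40],
    [0, 0, 0, 0, 0, 0, 40],
    [0, 0, 0, 0, 0, 0, 40],
  ],
  squeeze=5,
)

```text
clock: 10.68
ee_pos: [0.5941, -0.0295, 0.0306]
tcp_rot: [-1.54, 0.365, -0.365]
force: [-0.1, 1.6, 0.6]
opening: 0.0603
```

Emit:
jog_arm(
  targets=[
    [0, 0, 0, 0, 0, 0, 66],
    [0, 0, 0, 0, 0, 0, 70],
    [0, 0, 0, 0, 0, 0, 80],
    [0, 0, 0, 0, 0, 0, 90],
    [0, 0, 0, 0, 0, 0, 95],
    [0, 0, 0, 0, 0, 0, 95],
  ],
)

```text
clock: 11.18
ee_pos: [0.5939, -0.0296, 0.0305]
tcp_rot: [-1.54, 0.365, -0.365]
force: [-0.1, 0.4, -0.2]
opening: 0.0866
```

Emit:
jog_arm(
  targets=[
    [0, -1, 0, 0, 0, 0, 95],
    [0, -2, 0, 0, 0, 0, 95],
    [0, -3, 0, 0, 0, 0, 95],
    [0, -3, 0, 0, 0, 0, 95],
    [0, -3, 0, 0, 0, 0, 95],
    [0, -2, 0, 0, 0, 0, 95],
    [0, 0, 0, 0, 0, 0, 50],
    [0, 0, 0, 0, 0, 0, 0],
  ],
)

```text
clock: 11.85
ee_pos: [0.5953, -0.0298, 0.1732]
tcp_rot: [-1.539, 0.362, -0.369]
force: [0.1, -0.5, -0.2]
opening: 0.0797
```

Emit:
jog_arm(
  targets=[
    [0, 0, 0, 0, -6.6, 0, 0],
    [0, 0, 0, 0, -6.6, 0, 0],
    [0, 0, 0, 0, -6.7, 0, 0],
    [0, 0, 0, 0, -6.7, 0, 0],
    [1.5, 0, -3.2, 0, 0, 0, 0],
    [1.5, 0, -3.2, 0, 0, 0, 0],
    [1.5, 0, -3.2, 0, 0, 0, 0],
    [1.5, 0, -3.2, 0, 0, 0, 0],
  ],
)

```text
clock: 12.52
ee_pos: [0.6532, -0.1586, 0.1686]
tcp_rot: [-1.57, 0.003, 0.002]
force: [0.1, 0.8, 0.8]
opening: 0.0259
```

Emit:
jog_arm(
  targets=[
    [0, 0, 0, 0, 0, 0, 0],
    [0, 0, 0, 0, 0, 0, 0],
    [0, 0, 0, 0, 0, 0, 0],
  ],
)

```text
clock: 12.77
ee_pos: [0.6528, -0.1573, 0.1687]
tcp_rot: [-1.569, 0.004, 0.001]
force: [-0.7, 0.7, 1.0]
opening: 0.0059
```

```bash
python3 - <<'E'
from h import *
s=get_state();print(s["opening"])
snap("wrist","w6"); snap("top","t6"); go(.522,-.161,.17)
print(proj('w6',[.607,-.161,.056]),proj('w6',[.522,-.161,.054]))
c=lambda f,b,k:cv2.resize(np.load(f'pics/{f}.npz')["frame"][b[1]:b[3],b[0]:b[2],::-1],None,fx=k,fy=k,interpolation=cv2.INTER_CUBIC)
u,v=proj('w6',[.607,-.161,.056]).astype(int)
a=c('w6',(u-100,max(v-100,0),u+100,v+80),2.5);print(u,v,a.shape)
b=c('w6',(0,0,640,400),.46)
o=np.zeros((600,800,3),np.uint8);o[:a.shape[0],:a.shape[1]]=a;o[:b.shape[0],502:502+b.shape[1]]=b[:,:298]
cv2.imwrite('pics/c6.png',o)
E
```

```text
0.005866755993748526
tcp [ 0.6532 -0.1564  0.1699] F [-0.26  0.14  0.23] t 12.8667 shift cm [-1.312e+01  1.000e-02 -4.700e-01] zaxis [0.001 1.    0.001] yaxis [-0.001  0.001 -1.   ]
[318.14234777 150.06752597] [317.68590542  66.02352994]
318 150 (450, 500, 3)
```

View pics/c6.png

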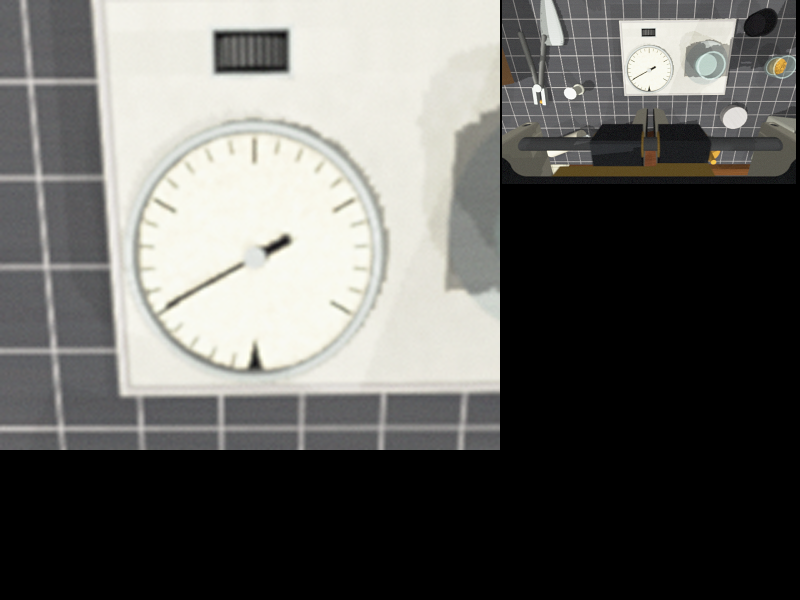

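The dial view shows the hub at crop (255,257), the needle tip at (165,307) and the wedge at (255,355), i.e. along +x. So the dial is at 0, the needle is at about +1.06 rad, and the rim must travel about 30 mm towards +y. The dish stands on the platform. Making an automatic dial reader and refining positions.

```bash
cat >> h.py <<'E'
HUB=None
def polar(fn,c,z=.056,n=720):
    g=cv2.cvtColor(np.load('pics/'+fn+'.npz')["frame"],cv2.COLOR_RGB2GRAY).astype(np.float32)
    K,R,t=cam(fn); th=np.linspace(-np.pi,np.pi,n,endpoint=False); r=np.arange(.012,.056,.0005)
    T,Q=np.meshgrid(th,r); X=np.stack([c[0]+Q*np.cos(T),c[1]-Q*np.sin(T),np.full_like(T,z)],-1)@R.T+t
    p=X@K.T; m=(p[...,:2]/p[...,2:]).astype(np.float32)
    return th,r,cv2.remap(g,m[...,0],m[...,1],cv2.INTER_CUBIC)
def dial(fn,hubpix,z=.056):
    c=ray(fn,*hubpix,z); th,r,P=polar(fn,c,z); D=220-P
    def pk(lo,hi,w):
        s=np.clip(D[(r>=lo)&(r<hi)].mean(0),0,None); k=np.hanning(w); s=np.convolve(np.r_[s,s,s],k/k.sum(),'same')[720:1440]
        i=s.argmax(); j=np.arange(i-w//2,i+w//2+1); q=np.clip(s[j%720]-s.max()*.3,0,None)
        return th[i]+((j-i)*q).sum()/q.sum()*2*np.pi/720, s.max()
    n,w=pk(.024,.038,11),pk(.042,.050,17); print('hub',c.round(4),'needle %.3f (%.0f) wedge %.3f (%.0f)'%(n+w)); return c
E
python3 - <<'E'
from h import *
dial('w6',(320,152.8))
print('wheel',ray('w6',318.8,70.8,.052),'dishrim',ray('w6',452,141,.097))
for z in(.05,.066): print('housing',ray('w6',218+122/2.5,50+393/2.5,z),ray('w6',218+95/2.5,50,z))
f=np.load('pics/w6.npz')["frame"]; g=cv2.cvtColor(f,cv2.COLOR_RGB2GRAY)
s=g[60:82,298:342]; ys,xs=np.where(s<110); print('slot px',xs.min()+298,xs.max()+298,ys.min()+60,ys.max()+60,xs.mean()+298,ys.mean()+60)
o=f[225:325,270:370,::-1]; cv2.imwrite('pics/tip.png',cv2.resize(o,None,fx=4,fy=4,interpolation=cv2.INTER_CUBIC))
s=get_state();print(s["opening"])
E
```

```text
hub [ 0.61  -0.159  0.056] needle 1.094 (87) wedge 0.015 (132)
wheel [ 0.52618961 -0.15989725  0.052     ] dishrim [ 0.5943998  -0.03282944  0.097     ]
housing [ 0.67487449 -0.2226957   0.05      ] [ 0.50632761 -0.22405259  0.05      ]
housing [ 0.6698516  -0.21943219  0.066     ] [ 0.50970241 -0.22072147  0.066     ]
slot px 304 332 62 78 318.3169642857143 70.35491071428571
0.0013523703098194916
```

Needle +1.094, wedge +0.015, so the wheel must turn about 1.54 rad (about 31 mm of rim). The wheel is at about (0.526, -0.160). Going over it with the gripper shut, starting on the -y side.

Emit:
jog_arm(
  targets=[
    [-3.2, 0, -0.2, 0, 0, 0, 0],
    [-3.2, 0, -0.2, 0, 0, 0, 0],
    [-3.2, 0.5, -0.2, 0, 0, 0, 0],
    [-3.0, 3, -0.4, 0, 0, 0, 0],
    [0, 3, 0, 0, 0, 0, 0],
    [0, 3, 0, 0, 0, 0, 0],
    [0, 3, 0, 0, 0, 0, 0],
    [0, 0.5, 0, 0, 0, 0, 0],
  ],
)

```text
clock: 13.53
ee_pos: [0.5242, -0.1646, 0.0359]
tcp_rot: [-1.568, 0.006, 0.005]
force: [-0.6, 1.3, -0.6]
opening: 0.0004
```

Emit:
jog_arm(
  targets=[
    [0, 0, 0, 0, 0, 0, 0],
    [0, 0, 0, 0, 0, 0, 0],
    [0, 0, 0, 0, 0, 0, 0],
  ],
)

```text
clock: 13.78
ee_pos: [0.5303, -0.1678, 0.0439]
tcp_rot: [-1.572, -0.002, -0.003]
force: [0.1, 0.3, 0.5]
opening: 0.0001
```

```bash
python3 - <<'E'
from h import *
s=get_state();print(s["opening"]); go(.527,-.166,.030)
E
```

```text
0.0001433433436616459
tcp [ 0.5303 -0.1678  0.0439] F [0.06 0.26 0.52] t 13.7833 shift cm [-0.33  1.39  0.18] zaxis [ 0.001  1.    -0.001] yaxis [ 0.003 -0.001 -1.   ]
```

Emit:
jog_arm(
  targets=[
    [-0.3, 0.4, 0.2, 0, 0, 0, 0],
    [0, 0.4, 0, 0, 0, 0, 0],
    [0, 0.4, 0, 0, 0, 0, 0],
    [0, 0.3, 0, 0, 0, 0, 0],
    [0, 0, 0, 0, 0, 0, 0],
    [0, 0, 0, 0, 0, 0, 0],
  ],
)

```text
clock: 14.28
ee_pos: [0.5251, -0.1653, 0.0258]
tcp_rot: [-1.57, 0.002, -0.001]
force: [0.1, -0.0, 0.3]
opening: 0.0004
```

Emit:
jog_arm(
  targets=[
    [0, 0.15, 0, 0, 0, 0, 0],
    [0, 0.15, 0, 0, 0, 0, 0],
    [0, 0, 0, 0, 0, 0, 0],
    [0, 0, 0, 0, 0, 0, 0],
  ],
)

```text
clock: 14.62
ee_pos: [0.5253, -0.1654, 0.0231]
tcp_rot: [-1.571, 0.001, -0.001]
force: [0.2, 0.4, -0.2]
opening: 0.0004
```

Emit:
jog_arm(
  targets=[
    [0, 0.15, 0, 0, 0, 0, 0],
    [0, 0.1, 0, 0, 0, 0, 0],
    [0, 0, 0, 0, 0, 0, 0],
    [0, 0, 0, 0, 0, 0, 0],
  ],
)

```text
clock: 14.95
ee_pos: [0.5253, -0.1654, 0.0205]
tcp_rot: [-1.571, 0.001, -0.001]
force: [-0.1, 0.0, 0.3]
opening: 0.0004
```

Emit:
jog_arm(
  targets=[
    [0, 0.1, 0, 0, 0, 0, 0],
    [0, 0.1, 0, 0, 0, 0, 0],
    [0, 0, 0, 0, 0, 0, 0],
    [0, 0, 0, 0, 0, 0, 0],
  ],
)

```text
clock: 15.28
ee_pos: [0.5253, -0.1654, 0.0186]
tcp_rot: [-1.571, 0.001, -0.001]
force: [-0.5, 0.1, 0.2]
opening: 0.0006
```

Emit:
jog_arm(
  targets=[
    [0, 0.1, 0, 0, 0, 0, 0],
    [0, 0, 0, 0, 0, 0, 0],
    [0, 0, 0, 0, 0, 0, 0],
  ],
)

```text
clock: 15.53
ee_pos: [0.5254, -0.1654, 0.0177]
tcp_rot: [-1.571, 0.001, -0.001]
force: [0.1, 0.5, 0.3]
opening: 0.0003
```

Emit:
jog_arm(
  targets=[
    [0, 0.1, 0, 0, 0, 0, 0],
    [0, 0, 0, 0, 0, 0, 0],
    [0, 0, 0, 0, 0, 0, 0],
  ],
)

```text
clock: 15.78
ee_pos: [0.5253, -0.1654, 0.0166]
tcp_rot: [-1.571, 0.001, -0.001]
force: [0.5, -0.7, -0.1]
opening: 0.0007
```

Emit:
jog_arm(
  targets=[
    [0, 0.1, 0, 0, 0, 0, 0],
    [0, 0, 0, 0, 0, 0, 0],
    [0, 0, 0, 0, 0, 0, 0],
  ],
)

```text
clock: 16.03
ee_pos: [0.5256, -0.1655, 0.0159]
tcp_rot: [-1.571, 0.001, -0.001]
force: [-0.3, -0.6, 0.6]
opening: 0.0005
```

Emit:
jog_arm(
  targets=[
    [0, 0.1, 0, 0, 0, 0, 0],
    [0, 0, 0, 0, 0, 0, 0],
    [0, 0, 0, 0, 0, 0, 0],
  ],
)

```text
clock: 16.28
ee_pos: [0.5257, -0.1655, 0.0157]
tcp_rot: [-1.571, 0.001, -0.002]
force: [-4.1, 1.3, 9.3]
opening: 0.0006
```

Contact: Fz rose to 9.3 N at a reported z of 15.7 mm, so the stiffness is about 10 N/mm. The true tip is about 38 mm above the stated TCP, consistent with earlier. Easing off 0.3 mm and rolling in small, checked steps.

Emit:
jog_arm(
  targets=[
    [0, -0.03, 0, 0, 0, 0, 0],
    [0, 0, 0, 0, 0, 0, 0],
    [0, 0, 0, 0, 0, 0, 0],
  ],
)

```text
clock: 16.53
ee_pos: [0.5257, -0.1655, 0.0157]
tcp_rot: [-1.571, 0.001, -0.002]
force: [-2.2, 0.9, 6.8]
opening: 0.0006
```

Emit:
jog_arm(
  targets=[
    [0, 0, 0.1, 0, 0, 0, 0],
    [0, 0, 0.1, 0, 0, 0, 0],
    [0, 0, 0, 0, 0, 0, 0],
  ],
)

```text
clock: 16.78
ee_pos: [0.5257, -0.1643, 0.0158]
tcp_rot: [-1.572, 0.001, -0.002]
force: [-2.4, -2.5, 5.2]
opening: 0.0005
```

Emit:
jog_arm(
  targets=[
    [0, 0, 0.1, 0, 0, 0, 0],
    [0, 0, 0.1, 0, 0, 0, 0],
    [0, 0, 0.1, 0, 0, 0, 0],
    [0, 0, 0, 0, 0, 0, 0],
  ],
)

```text
clock: 17.12
ee_pos: [0.5259, -0.1612, 0.0158]
tcp_rot: [-1.572, 0.001, -0.002]
force: [-2.2, -3.1, 5.6]
opening: 0.0004
```

Emit:
jog_arm(
  targets=[
    [0, 0, 0.1, 0, 0, 0, 0],
    [0, 0, 0.1, 0, 0, 0, 0],
    [0, 0, 0.1, 0, 0, 0, 0],
    [0, 0, 0, 0, 0, 0, 0],
  ],
)

```text
clock: 17.45
ee_pos: [0.5259, -0.1582, 0.016]
tcp_rot: [-1.572, 0.0, -0.002]
force: [-3.0, -3.0, 6.0]
opening: 0.0005
```

Emit:
jog_arm(
  targets=[
    [0, 0, 0.1, 0, 0, 0, 0],
    [0, 0, 0.1, 0, 0, 0, 0],
    [0, 0, 0.1, 0, 0, 0, 0],
    [0, 0, 0, 0, 0, 0, 0],
  ],
)

```text
clock: 17.78
ee_pos: [0.5259, -0.155, 0.0158]
tcp_rot: [-1.572, 0.001, -0.002]
force: [-2.4, -1.6, 6.2]
opening: 0.0006
```

```bash
python3 - <<'E'
from h import *
go(.525,-.150,.016); snap("scene","s7"); snap("top","t7")
print(proj('s7',[.61,-.159,.056]))
for f in ('s7','t7','t6'):
  try:
    c=[.608,-.160,.056]; dial(f,proj(f,c))
  except Exception as e: print(f,e)
a=[cv2.resize(np.load(f'pics/{f}.npz')["frame"][int(v)-30:int(v)+30,int(u)-40:int(u)+40,::-1],None,fx=5,fy=5,interpolation=cv2.INTER_CUBIC) for f in('s7','t7') for u,v in [proj(f,c)]]
cv2.imwrite('pics/c7.png',np.hstack(a))
E
```

```text
tcp [ 0.5259 -0.155   0.0158] F [-2.4  -1.63  6.23] t 17.7833 shift cm [-0.09 -0.02  0.5 ] zaxis [ 0.002  1.    -0.001] yaxis [ 0.001 -0.001 -1.   ]
[255.97722811 201.11650897]
hub [ 0.608 -0.16   0.056] needle 1.002 (27) wedge 0.316 (50)
hub [ 0.608 -0.16   0.056] needle -2.574 (51) wedge -2.714 (73)
hub [ 0.608 -0.16   0.056] needle 1.029 (25) wedge -0.028 (38)
```

The scene camera still sees the dial: the wedge is now at about +0.32, so the wheel follows. Lifting, returning 12 mm, and making stroke 2.

Emit:
jog_arm(
  targets=[
    [0, -0.3, 0, 0, 0, 0, 0],
    [0, -0.3, 0, 0, 0, 0, 0],
    [0, 0, -0.4, 0, 0, 0, 0],
    [0, 0, -0.4, 0, 0, 0, 0],
    [0, 0, -0.4, 0, 0, 0, 0],
    [0, 0.2, 0, 0, 0, 0, 0],
    [0, 0.2, 0, 0, 0, 0, 0],
    [0, 0, 0, 0, 0, 0, 0],
  ],
)

```text
clock: 18.55
ee_pos: [0.5251, -0.1665, 0.0163]
tcp_rot: [-1.571, 0.002, -0.001]
force: [-0.7, 0.3, 1.0]
opening: 0.0008
```

Emit:
jog_arm(
  targets=[
    [0, 0.1, 0, 0, 0, 0, 0],
    [0, 0.05, 0, 0, 0, 0, 0],
    [0, 0, 0, 0, 0, 0, 0],
    [0, 0, 0, 0, 0, 0, 0],
  ],
)

```text
clock: 18.88
ee_pos: [0.5254, -0.1664, 0.0161]
tcp_rot: [-1.571, 0.001, -0.001]
force: [-3.6, 0.7, 6.4]
opening: 0.0005
```

Emit:
jog_arm(
  targets=[
    [0, 0, 0.1, 0, 0, 0, 0],
    [0, 0, 0.1, 0, 0, 0, 0],
    [0, 0, 0.1, 0, 0, 0, 0],
    [0, 0, 0.1, 0, 0, 0, 0],
    [0, 0, 0, 0, 0, 0, 0],
  ],
)

```text
clock: 19.3
ee_pos: [0.5259, -0.1629, 0.0163]
tcp_rot: [-1.572, 0.0, -0.002]
force: [-0.7, -3.6, 7.3]
opening: 0.0001
```

Emit:
jog_arm(
  targets=[
    [0, 0, 0.1, 0, 0, 0, 0],
    [0, 0, 0.1, 0, 0, 0, 0],
    [0, 0, 0.1, 0, 0, 0, 0],
    [0, 0, 0.1, 0, 0, 0, 0],
    [0, 0, 0, 0, 0, 0, 0],
  ],
)

```text
clock: 19.72
ee_pos: [0.5259, -0.1591, 0.0165]
tcp_rot: [-1.572, 0.0, -0.002]
force: [-2.4, -2.9, 7.8]
opening: 0.0005
```

Force is rising slightly with the run-out; easing off 0.1 mm and continuing.

Emit:
jog_arm(
  targets=[
    [0, -0.01, 0.1, 0, 0, 0, 0],
    [0, -0.01, 0.1, 0, 0, 0, 0],
    [0, 0, 0.1, 0, 0, 0, 0],
    [0, 0, 0.1, 0, 0, 0, 0],
    [0, 0, 0, 0, 0, 0, 0],
  ],
)

```text
clock: 20.13
ee_pos: [0.5259, -0.1547, 0.0164]
tcp_rot: [-1.572, 0.0, -0.002]
force: [-1.0, -2.5, 5.9]
opening: 0.0002
```

```bash
python3 - <<'E'
from h import *
snap("scene","s8"); dial('s8',proj('s8',[.608,-.16,.056])); dial('s8',proj('s8',[.610,-.159,.056]))
E
```

```text
hub [ 0.608 -0.16   0.056] needle 1.002 (27) wedge 0.686 (54)
hub [ 0.61  -0.159  0.056] needle 1.073 (28) wedge 0.730 (63)
```

Emit:
jog_arm(
  targets=[
    [0, -0.3, 0, 0, 0, 0, 0],
    [0, -0.3, 0, 0, 0, 0, 0],
    [0, 0, -0.4, 0, 0, 0, 0],
    [0, 0, -0.4, 0, 0, 0, 0],
    [0, 0, -0.4, 0, 0, 0, 0],
    [0, 0.2, 0, 0, 0, 0, 0],
    [0, 0.2, 0, 0, 0, 0, 0],
    [0, 0, 0, 0, 0, 0, 0],
  ],
)

```text
clock: 20.85
ee_pos: [0.5251, -0.1664, 0.017]
tcp_rot: [-1.571, 0.002, -0.001]
force: [0.5, -0.3, -0.0]
opening: 0.0005
```

Wedge at about 0.73, needle at about 1.07. That leaves about 0.34 rad, or 9.5 mm. Stroke 3: 8 mm, then measure.

Emit:
jog_arm(
  targets=[
    [0, 0.1, 0, 0, 0, 0, 0],
    [0, 0.05, 0, 0, 0, 0, 0],
    [0, 0, 0, 0, 0, 0, 0],
    [0, 0, 0, 0, 0, 0, 0],
  ],
)

```text
clock: 21.18
ee_pos: [0.5253, -0.1664, 0.0168]
tcp_rot: [-1.571, 0.001, -0.001]
force: [-3.5, 0.1, 6.7]
opening: 0.0002
```

Emit:
jog_arm(
  targets=[
    [0, 0, 0.1, 0, 0, 0, 0],
    [0, 0, 0.1, 0, 0, 0, 0],
    [0, 0, 0.1, 0, 0, 0, 0],
    [0, 0, 0.1, 0, 0, 0, 0],
    [0, 0, 0, 0, 0, 0, 0],
  ],
)

```text
clock: 21.6
ee_pos: [0.526, -0.1629, 0.0169]
tcp_rot: [-1.572, 0.0, -0.002]
force: [-0.6, -3.2, 6.8]
opening: 0.0008
```

Emit:
jog_arm(
  targets=[
    [0, 0, 0.1, 0, 0, 0, 0],
    [0, 0, 0.1, 0, 0, 0, 0],
    [0, 0, 0.1, 0, 0, 0, 0],
    [0, 0, 0.1, 0, 0, 0, 0],
    [0, 0, 0, 0, 0, 0, 0],
  ],
)

```text
clock: 22.02
ee_pos: [0.526, -0.159, 0.0172]
tcp_rot: [-1.572, 0.0, -0.002]
force: [-2.7, -2.9, 7.2]
opening: 0.0003
```

```bash
python3 - <<'E'
from h import *
snap("scene","s9"); dial('s9',proj('s9',[.608,-.16,.056])); dial('s9',proj('s9',[.610,-.159,.056]))
E
```

```text
hub [ 0.608 -0.16   0.056] needle 0.995 (30) wedge 0.912 (65)
hub [ 0.61  -0.159  0.056] needle 1.065 (29) wedge 0.955 (65)
```

Emit:
jog_arm(
  targets=[
    [0, 0, 0.1, 0, 0, 0, 0],
    [0, 0, 0.1, 0, 0, 0, 0],
    [0, 0, 0, 0, 0, 0, 0],
    [0, -0.3, 0, 0, 0, 0, 0],
    [0, -0.7, 0, 0, 0, 0, 0],
    [0, -2, 0, 0, 0, 0, 0],
    [0, -3, 0, 0, 0, 0, 0],
    [0, -3, 0, 0, 0, 0, 0],
  ],
)

```text
clock: 22.73
ee_pos: [0.5241, -0.1554, 0.1061]
tcp_rot: [-1.569, 0.003, 0.001]
force: [0.7, -0.6, 0.5]
opening: 0.0005
```

Emit:
jog_arm(
  targets=[
    [0.5, -3, 0, 0, 0, 0, 0],
    [3, -2, 0, 0, 0, 0, 0],
    [3.2, -1, 0, 0, 0, 0, 0],
    [3.2, 0, 0, 0, 0, 0, 0],
    [3, 0, 0, 0, 0, 0, 0],
    [0, 0, 0, 0, 0, 0, 0],
    [0, 0, 0, 0, 0, 0, 0],
    [0, 0, 0, 0, 0, 0, 0],
  ],
)

```text
clock: 23.4
ee_pos: [0.6538, -0.1562, 0.1656]
tcp_rot: [-1.57, 0.002, 0.0]
force: [-0.9, -1.0, 0.9]
opening: 0.0003
```

```bash
python3 - <<'E'
from h import *
go(.525,-.16,.02); snap("wrist","w10")
d=np.load('pics/w10.npz');h=proj('w10',[.610,-.159,.056]);print(h)
g=cv2.cvtColor(d['frame'],cv2.COLOR_RGB2GRAY); u,v=h.astype(int)
c=cv2.HoughCircles(cv2.medianBlur(g,3)[v-60:v+60,u-60:u+60],cv2.HOUGH_GRADIENT,1,50,param1=80,param2=20,minRadius=30,maxRadius=60);print(c, u-60,v-60)
dial('w10',h); np.save('pics/h.npy',h)
a=cv2.resize(d['frame'][v-60:v+60,u-65:u+65,::-1],None,fx=5,fy=5,interpolation=cv2.INTER_CUBIC); print(u-65,v-60)
b=cv2.resize(d['frame'][:,:,::-1],(150,94)); a=np.hstack([a,np.zeros((600,150,3),np.uint8)]); a[:94,650:]=b
cv2.imwrite('pics/c10.png',a)
E
```

```text
tcp [ 0.6538 -0.1562  0.1656] F [-0.91 -0.98  0.94] t 23.4 shift cm [-12.86  14.58  -0.41] zaxis [0.001 1.    0.001] yaxis [-0.002  0.001 -1.   ]
[319.04686477 152.04942644]
[[[59.5 57.5 47.1]]] 259 92
hub [ 0.61  -0.159  0.056] needle 1.097 (92) wedge 1.050 (146)
254 92
```

View pics/c10.png

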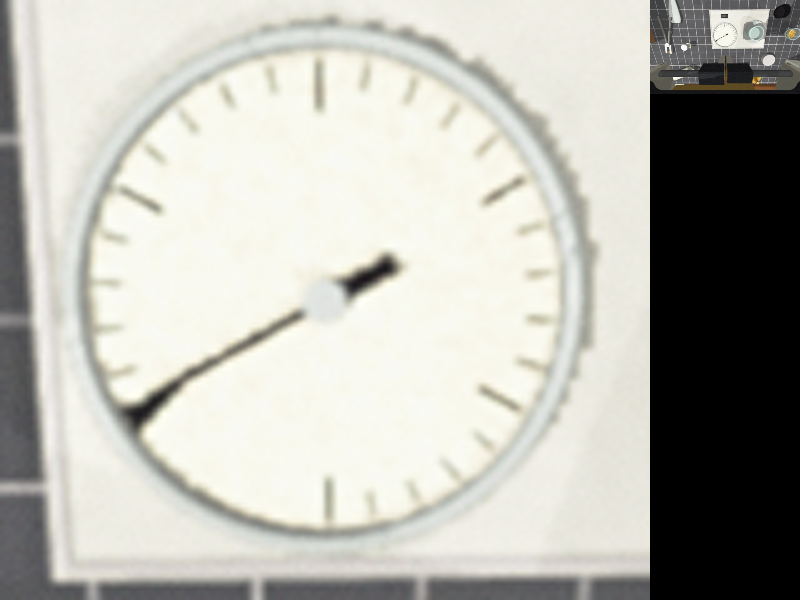

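Wedge 1.050 and needle 1.097 from the reader; by eye on the picture it is 1.025 against 1.065. The wedge lags by about 0.045 rad (2 mm at the tip), already inside tolerance but only just. Adding about 1.3 mm of rim with one short stroke (2 mm commanded, as about 0.7 mm goes into compliance).

Emit:
jog_arm(
  targets=[
    [-3.2, 0, -0.2, 0, 0, 0, 0],
    [-3.2, 0, -0.2, 0, 0, 0, 0],
    [-3.2, 1, -0.2, 0, 0, 0, 0],
    [-3.2, 3, -0.1, 0, 0, 0, 0],
    [0, 3, 0, 0, 0, 0, 0],
    [0, 3, 0, 0, 0, 0, 0],
    [0, 2, 0, 0, 0, 0, 0],
    [0, 1, 0, 0, 0, 0, 0],
  ],
)

```text
clock: 24.12
ee_pos: [0.5251, -0.1626, 0.0353]
tcp_rot: [-1.57, 0.004, 0.0]
force: [-0.4, 0.2, -1.4]
opening: 0.0004
```

Emit:
jog_arm(
  targets=[
    [0, 0.5, 0, 0, 0, 0, 0],
    [0, 0.2, 0, 0, 0, 0, 0],
    [0, 0, 0, 0, 0, 0, 0],
    [0, 0, 0, 0, 0, 0, 0],
    [0, 0, 0, 0, 0, 0, 0],
  ],
)

```text
clock: 24.53
ee_pos: [0.5293, -0.1639, 0.0323]
tcp_rot: [-1.572, -0.001, -0.003]
force: [0.1, -0.4, 0.4]
opening: 0.0003
```

Emit:
jog_arm(
  targets=[
    [-0.3, 0.4, 0, 0, 0, 0, 0],
    [0, 0.4, 0, 0, 0, 0, 0],
    [0, 0.3, 0, 0, 0, 0, 0],
    [0, 0, 0, 0, 0, 0, 0],
    [0, 0, 0, 0, 0, 0, 0],
    [0, 0, 0, 0, 0, 0, 0],
  ],
)

```text
clock: 25.03
ee_pos: [0.525, -0.1634, 0.0196]
tcp_rot: [-1.571, 0.001, -0.001]
force: [-0.6, -0.4, 0.1]
opening: 0.0004
```

Emit:
jog_arm(
  targets=[
    [0, 0.1, 0, 0, 0, 0, 0],
    [0, 0.1, 0, 0, 0, 0, 0],
    [0, 0, 0, 0, 0, 0, 0],
    [0, 0, 0, 0, 0, 0, 0],
  ],
)

```text
clock: 25.37
ee_pos: [0.525, -0.1634, 0.0177]
tcp_rot: [-1.571, 0.001, -0.001]
force: [0.4, 0.4, -1.0]
opening: 0.0005
```

Emit:
jog_arm(
  targets=[
    [0, 0.06, 0, 0, 0, 0, 0],
    [0, 0.04, 0, 0, 0, 0, 0],
    [0, 0, 0, 0, 0, 0, 0],
    [0, 0, 0, 0, 0, 0, 0],
  ],
)

```text
clock: 25.7
ee_pos: [0.5252, -0.1634, 0.0174]
tcp_rot: [-1.571, 0.001, -0.001]
force: [-2.4, 1.0, 5.5]
opening: 0.0007
```

Fz is 5.5 N. Rolling the short stroke, then lifting and going back to the viewing spot.

Emit:
jog_arm(
  targets=[
    [0, 0, 0.1, 0, 0, 0, 0],
    [0, 0, 0.1, 0, 0, 0, 0],
    [0, 0, 0, 0, 0, 0, 0],
    [0, -0.3, 0, 0, 0, 0, 0],
    [0, -0.7, 0, 0, 0, 0, 0],
    [0, -2, 0, 0, 0, 0, 0],
    [0, -3, 0, 0, 0, 0, 0],
    [0, -3, 0, 0, 0, 0, 0],
  ],
)

```text
clock: 26.37
ee_pos: [0.5237, -0.1604, 0.1067]
tcp_rot: [-1.569, 0.003, 0.001]
force: [0.8, -0.6, 0.3]
opening: 0.0001
```

Emit:
jog_arm(
  targets=[
    [0.5, -3, 0, 0, 0, 0, 0],
    [3, -2, 0, 0, 0, 0, 0],
    [3.2, -1, 0, 0, 0, 0, 0],
    [3.2, 0, 0, 0, 0, 0, 0],
    [3, 0, 0, 0, 0, 0, 0],
    [0, 0, 0, 0, 0, 0, 0],
    [0, 0, 0, 0, 0, 0, 0],
    [0, 0, 0, 0, 0, 0, 0],
  ],
)

```text
clock: 27.03
ee_pos: [0.6534, -0.1612, 0.1661]
tcp_rot: [-1.57, 0.002, 0.0]
force: [0.3, 0.3, 0.5]
opening: 0.0008
```

```bash
python3 - <<'E'
from h import *
go(.525,-.16,.02); snap("wrist","w11")
d=np.load('pics/w11.npz');h=proj('w11',[.610,-.159,.056])
for f in('w6','w10','w11'): dial(f,proj(f,[.610,-.159,.056]))
u,v=h.astype(int)
a=cv2.resize(d['frame'][v-60:v+60,u-45:u+45,::-1],None,fx=4.4,fy=4.4,interpolation=cv2.INTER_CUBIC)
p=proj('w11',[.594,-.03,.097]).astype(int); b=cv2.resize(d['frame'][p[1]-60:p[1]+60,p[0]-45:p[0]+45,::-1],None,fx=4.4,fy=4.4,interpolation=cv2.INTER_CUBIC); print(u-45,v-60,p-[45,60])
cv2.imwrite('pics/c11.png',np.hstack([a,b]))
E
```

```text
tcp [ 0.6534 -0.1612  0.1661] F [0.31 0.3  0.5 ] t 27.0333 shift cm [-12.81  14.63   0.1 ] zaxis [0.001 1.    0.001] yaxis [-0.002  0.001 -1.   ]
hub [ 0.61  -0.159  0.056] needle 1.094 (87) wedge 0.014 (132)
hub [ 0.61  -0.159  0.056] needle 1.097 (92) wedge 1.050 (146)
hub [ 0.61  -0.159  0.056] needle 1.098 (89) wedge 1.053 (145)
278 92 [415  80]
```

View pics/c11.png

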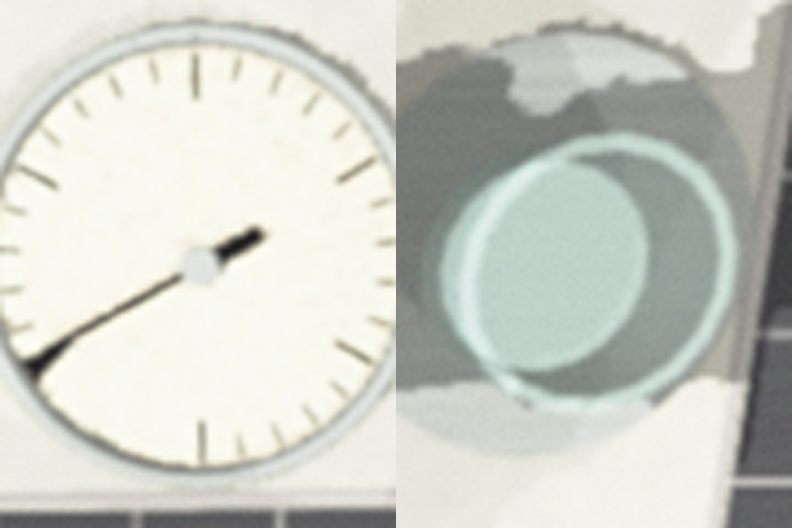

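The needle line sits slightly on one side of the wedge, with the wedge at crop (35,365) and the hub at (200,266). The dish floor centre (553,265) against the platform centre (~540,240) is about 7 mm off, which is fine. The needle biases the wedge reading, so I'll measure the dial from the tick pattern instead.

```bash
cat >> h.py <<'E'
def ticks(fn,c,lo=-.14,hi=1.25,ref='w6',cr=(.610,-.159)):
    def sig(f,c):
        th,r,P=polar(f,c); m=(r>.041)&(r<.052); s=(230-P)[m].mean(0); return s-cv2.blur(s[None].astype(np.float32),(41,1),borderType=cv2.BORDER_REFLECT)[0]
    th=np.linspace(-np.pi,np.pi,720,endpoint=False); a=sig(ref,cr); b=sig(fn,c)
    w=np.ones(720); best=[]
    for sh in np.arange(.9,1.25,.002):
        aa=np.interp(th-sh,th,a,period=2*np.pi); ok=(np.abs(th-1.05)>.3)&(np.abs(th-1.09)>.15)
        best.append((np.corrcoef(aa[ok],b[ok])[0,1],sh))
    return max(best)
E
python3 - <<'E'
from h import *
def hub(f):  # centroid of bezel-inner bright hub: refine via circle fit of dark rim
    c=np.array([.610,-.159]); 
    from scipy.optimize import minimize
    def cost(c):
        th,r,P=polar(f,c); m=(r>.050); return P[m].std(1).sum()
    return minimize(cost,c,method='Nelder-Mead',options=dict(initial_simplex=c+np.array([[0,0],[.002,0],[0,.002]]))).x
H={f:hub(f) for f in('w6','w10','w11')}; print(H)
for f in('w10','w11'):
    print(f,ticks(f,(.610,-.159)),ticks(f,H[f],cr=H['w6']))
for f in H: dial(f,proj(f,[*H[f],.056]))
E
```

```text
{'w6': array([ 0.61031379, -0.16004477]), 'w10': array([ 0.61021748, -0.16027222]), 'w11': array([ 0.61680993, -0.16789326])}
w10 (np.float64(0.7609235185439648), np.float64(1.0220000000000002)) (np.float64(0.9319040807923967), np.float64(1.0220000000000002))
w11 (np.float64(0.7085670449522339), np.float64(1.0220000000000002)) (np.float64(0.46640751323966756), np.float64(1.2340000000000004))
hub [ 0.6103 -0.16    0.056 ] needle 1.086 (87) wedge -0.009 (137)
hub [ 0.6102 -0.1603  0.056 ] needle 1.082 (96) wedge 1.038 (154)
hub [ 0.6168 -0.1679  0.056 ] needle 1.118 (120) wedge 0.166 (29)
```

With the refined hub (0.6103, -0.1602), the dial is at about 1.02 and the needle at about 1.084. That's about 0.065 rad short, and the last short stroke was all taken up by compliance. Next stroke: 1.9 mm needed plus about 1.9 mm lost, so 3.7 mm.

Emit:
jog_arm(
  targets=[
    [-3.2, 0, 0, 0, 0, 0, 0],
    [-3.2, 0, 0, 0, 0, 0, 0],
    [-3.2, 1, 0, 0, 0, 0, 0],
    [-3.2, 3, -0.1, 0, 0, 0, 0],
    [0, 3, 0, 0, 0, 0, 0],
    [0, 3, 0, 0, 0, 0, 0],
    [0, 2, 0, 0, 0, 0, 0],
    [0, 1, 0, 0, 0, 0, 0],
  ],
)

```text
clock: 27.75
ee_pos: [0.5247, -0.1616, 0.0359]
tcp_rot: [-1.57, 0.004, 0.0]
force: [-0.2, 0.2, -0.3]
opening: 0.0001
```

Emit:
jog_arm(
  targets=[
    [-0.3, 0.6, 0, 0, 0, 0, 0],
    [0, 0.6, 0, 0, 0, 0, 0],
    [0, 0.4, 0, 0, 0, 0, 0],
    [0, 0, 0, 0, 0, 0, 0],
    [0, 0, 0, 0, 0, 0, 0],
    [0, 0, 0, 0, 0, 0, 0],
  ],
)

```text
clock: 28.25
ee_pos: [0.5255, -0.1626, 0.0233]
tcp_rot: [-1.571, -0.0, -0.002]
force: [-0.0, 0.0, 0.1]
opening: -0.0001
```

Emit:
jog_arm(
  targets=[
    [0, 0.2, 0, 0, 0, 0, 0],
    [0, 0.2, 0, 0, 0, 0, 0],
    [0, 0.1, 0, 0, 0, 0, 0],
    [0, 0, 0, 0, 0, 0, 0],
    [0, 0, 0, 0, 0, 0, 0],
  ],
)

```text
clock: 28.67
ee_pos: [0.5248, -0.1624, 0.0174]
tcp_rot: [-1.571, 0.001, -0.001]
force: [-0.7, 0.2, 2.6]
opening: 0.0006
```

Emit:
jog_arm(
  targets=[
    [0, 0.08, 0, 0, 0, 0, 0],
    [0, 0, 0, 0, 0, 0, 0],
    [0, 0, 0, 0, 0, 0, 0],
  ],
)

```text
clock: 28.92
ee_pos: [0.5249, -0.1624, 0.0173]
tcp_rot: [-1.571, 0.001, -0.001]
force: [-2.2, 2.0, 8.5]
opening: 0.0002
```

Emit:
jog_arm(
  targets=[
    [0, -0.02, 0.1, 0, 0, 0, 0],
    [0, 0, 0.1, 0, 0, 0, 0],
    [0, 0, 0.1, 0, 0, 0, 0],
    [0, 0, 0.07, 0, 0, 0, 0],
    [0, 0, 0, 0, 0, 0, 0],
  ],
)

```text
clock: 29.33
ee_pos: [0.5251, -0.1595, 0.0175]
tcp_rot: [-1.572, 0.0, -0.002]
force: [-2.9, -3.0, 6.4]
opening: 0.0006
```

Emit:
jog_arm(
  targets=[
    [0, -0.3, 0, 0, 0, 0, 0],
    [0, -0.7, 0, 0, 0, 0, 0],
    [0, -2, 0, 0, 0, 0, 0],
    [0, -3, 0, 0, 0, 0, 0],
    [0, -3, 0, 0, 0, 0, 0],
    [0.5, -3, 0, 0, 0, 0, 0],
    [3, -2, 0, 0, 0, 0, 0],
  ],
)

```text
clock: 29.92
ee_pos: [0.5583, -0.1588, 0.1602]
tcp_rot: [-1.571, 0.001, -0.002]
force: [-0.5, -0.8, 0.8]
opening: 0.0003
```

Emit:
jog_arm(
  targets=[
    [3.2, -1, 0, 0, 0, 0, 0],
    [3.2, 0, 0, 0, 0, 0, 0],
    [3, 0, 0, 0, 0, 0, 0],
    [0, 0, 0, 0, 0, 0, 0],
    [0, 0, 0, 0, 0, 0, 0],
    [0, 0, 0, 0, 0, 0, 0],
  ],
)

```text
clock: 30.42
ee_pos: [0.653, -0.1585, 0.1661]
tcp_rot: [-1.57, 0.002, 0.0]
force: [0.1, -0.5, 0.4]
opening: 0.0003
```

```bash
cat > m.py <<'E'
from h import *
import sys
f=sys.argv[1]; go(.525,-.16,.02); snap("wrist",f)
for c in [(.6103,-.1602),(.6095,-.1600),(.6103,-.1610),(.611,-.1595)]:
    print(c,ticks(f,c,cr=(.6103,-.1602))); dial(f,proj(f,[*c,.056]))
E
python3 m.py w12
```

```text
tcp [ 0.653  -0.1585  0.1661] F [ 0.14 -0.49  0.39] t 30.4167 shift cm [-12.78  14.63  -0.17] zaxis [0.001 1.    0.001] yaxis [-0.001  0.001 -1.   ]
(0.6103, -0.1602) (np.float64(0.8579955995405797), np.float64(1.1))
hub [ 0.6103 -0.1602  0.056 ] needle 1.089 (91) wedge 1.111 (150)
(0.6095, -0.16) (np.float64(0.8559175666469374), np.float64(1.1020000000000003))
hub [ 0.6095 -0.16    0.056 ] needle 1.069 (89) wedge 1.096 (146)
(0.6103, -0.161) (np.float64(0.8162532505612013), np.float64(1.1020000000000003))
hub [ 0.6103 -0.161   0.056 ] needle 1.078 (92) wedge 1.103 (152)
(0.611, -0.1595) (np.float64(0.58806711462204), np.float64(1.0940000000000003))
hub [ 0.611  -0.1595  0.056 ] needle 1.120 (90) wedge 1.131 (148)
```

The wedge is now at 1.10 and the needle at about 1.087, a difference of roughly 0.015–0.025 rad (about 1 mm, limit 3 mm). The arm is clear of everything, so I'm handing in.

```bash
python3 -c "
from h import *
print(env.finish_job())"
```

```text
the job is handed in; nothing more can be done
None
```

I set the empty clear dish on the scale platform, let go of it, and tared the scale. The job is handed in at about 30 s of the 64 s allowed. `finish_job` reports no verdict.

- **Grasp:** The first grasp closed above the dish without touching it. The real fingertips turned out to sit about 38 mm short of the stated TCP. I felt my way down in small steps and then gripped the dish at 59.6 mm.
- **Dish position:** The last close-up shows it standing upright on the platform, roughly 7 mm from the middle (limit 15 mm).
- **Taring:** I rolled the thumbwheel in three strokes plus two short corrections. The first correction moved nothing because the arm's give took it up. Most readings while pressing were 5–8 N, with a highest of 9.3 N (limit 18 N).
- **Last dial check:** The tick marks put the zero wedge at about 1.10 rad and the needle reads about 1.09 rad. Reading the wedge directly gives 1.11 rad, so the gap is about 1 mm at the needle tip (limit 3 mm).
- **Less certain:** The dial readings shift by about 0.03 rad with the assumed dial centre, but the wedge and needle shift together. I did not measure the other objects again at the end. No unexpected contact showed in the force readings.

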